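Fetch a sample from the latched display case and stand it on the scale

ROBOT

A 6-joint arm with a two-finger parallel gripper is mounted at the origin on the work surface. World frame = base frame: x ahead of the robot, y to its left, z up, the work surface at z = 0. Lengths are in m, angles in rad, forces in N, time in s.
With the tool pointing down it reaches from about 0.425 to 1.125 m from the base axis. Payload 14.9 kg.
Tool frame: the origin (TCP) lies between the finger pads; the fingertips stand 11 mm ahead of it and the grasp point (between the pads) lies 8 mm behind it; z points along the fingers, y is the line along which they close (so a half turn about z gives the same grasp; the last joint's range is limited). The gripper opens to 91 mm and grips with 3 to 60 N. Pads are 32 mm wide; open, the fingers measure 118 mm over their backs; the gripper's body (76 mm by 178 mm) begins 60 mm behind the grasp point.
Start: joints at [-1.192, 0.379, 1.734, -0, 1.028, -0.033], TCP at [0.28, -0.641, 0.225] pointing down, gripper open.
Joint ranges: [-2.77, 2.77], [-0.74, 2.19], [0, 2.66], [-1.06, 4.2], [0.31, 2.87], [-3.08, 3.08]. Speed limits (rad/s): [1.89, 1.89, 2.39, 3.14, 3.14, 3.14].

INTERFACE

Orientations are given as [roll, pitch, yaw] about the fixed x, y, z axes, in that order (R = Rz(yaw) Ry(pitch) Rx(roll)).
In Python, from workcell import arm, optics, job gives the robot as it stands. The module is installed in compiled form; this text tells all that it offers.
- The arm moves only by the shell command python3 -m creep 'ROWS' [OPENING] [FORCE]. ROWS is JSON, one flat list of numbers, 6 for each row, row after row: the shift along the tool's x, y, z in cm, then the turn, a rotation vector about the tool's x, y, z in degrees. A call has 1 to 12 rows; each row shifts and turns the commanded pose from where the row before left it, along the tool's axes as they then stand; what a row does not reach is not made up. A row lasts 1/8 s, in which the tool goes at most 62.5 mm and 10.7 degrees, less where a joint would pass 70% of its speed; a pose out of reach is approached as far as the arm can. A call is refused whole if a number of a shift passes 6.25 or a number of a turn 10.7, either way. A call with a gripper value outside its range is refused whole. OPENING is the opening, from 0 (shut) to 1 (fully open), set as the call begins (- or left out, the last holds). The fingers move at their own pace and stop on an object; FORCE is the grip in N (left out, the last holds). Time passes only in rows, so rows that do not move let the fingers close. It gives the time, the measured TCP pose, the force, the opening and the grip force at its end, in the units of the state.
- arm.sense(): the state, without advancing time (a new reading comes with each control period).
- optics.snapshot(name): name is "scene" or "top" or "wrist"; returns a dict with "frame" (420x560x3 uint8, red, green, blue), "depth" (420x560 float32, m along the optical axis (not along the pixel's ray), 0 where there is no reading), "intrinsics" (3x3 intrinsics, pixels), "world_from_camera" (4x4, takes a point from camera to world coordinates). Camera axes: x right, y down, z forward; pixel columns grow to the right and rows downward; lengths in m; the calibration is good to about 2 mm. The wrist camera is an equidistant fisheye: a pixel r from the principal point sees the ray r / f radians off the axis. A picture is of the moment at which its call begins.
- job.finish_job(): hands the job in; it is judged then, once.
The state is a dict: "time": time; "joint_positions": joint angles; "qd": joint speeds; "effort": joint torques, N m; "tcp_pos": TCP position; "tcp_rot": TCP orientation; "wrist_force": force on the tool from outside, world axes, zero at the start; "wrist_torque": the same for the moment, N m; "gripper_width": finger opening in m; "gripper_force": force on a finger pad.
Only numpy, scipy, OpenCV 4.12 (cv2) and the standard library are available. Lean on these libraries where they do the work, as an engineer would, in place of code of your own. Each camera call takes 0.05 s, during which the arm holds its last target. There are 200 camera calls.

TASK

Unlatch the slant-front display case (the knob on its lid has to be pushed in while it is turned a quarter turn clockwise), swing the lid right up until it stands upright or leans back, and leave it up. Then take the low round tin out of the case, set it down, not dropping it, upright in the middle of the scale's pan, and let go; the other two samples, the cup near the scale and the nearest of the bowls stay where they are.

Things in the scene. Friction and masses are not known exactly. Their poses are not given: they have to be found in the camera images.
- case: fixed slant-front display case, 290 x 400 mm plinth, clear walls 5 mm thick; origin at the centre of its underside, x from front (facing the robot) to back, z up. Samples stand on a deck 30 mm above the bench. Inner faces: front x -130 (its top at 75 mm), sides y +-185. A top strip 167 mm high covers x 55 to 135. Under the lid, mid-width, sits the latch keeper at x -115 to -133
- lid_hinge (a point): a point on the lid's hinge line at mid-width, 167 mm above the bench, 55 mm behind the middle of the case; does not move; axes as the case (the hinge line is its y axis)
- lid (a joint): opening of the lid in rad: 0 shut, sloping 25.3 deg (0.442 rad) down to the front; 0.44 level; 2.01 upright; stop at 2.3. About 0.5 kg; its hinge is stiff (0.7 N m of friction), so it stays at any angle; lifting takes 6 to 7 N at the knob
- lid_edge (a point): middle of the lid's free front edge, half-way through its 8 mm thickness, 214 mm from the hinge line; moves with the lid: x axis from free edge to hinge, y along the edge, z square out of its outer face. Aluminium frame 388 mm wide (front rail 60 mm, sides 16 mm) round a clear pane; inside, only the latch stands out, by 21 mm, within 30 mm of the knob's axis
- knob_grip (a point): black wing knob of the cam latch, on the lid's front rail, mid-width, its axis 178 mm from the hinge line, square to the lid. Wing 46 mm long, 12 mm thick, from 12 to 36 mm above the rail's outer face; this point: on the axis, 29 mm above that face when out. Turns with the knob: z outwards, y along the wing. Latched, the wing lies parallel to the front edge
- knob (a joint): turn of the latch knob in rad, clockwise seen from outside: 0 latched (0.08 play), stop at 1.57. It turns only while pushed in 4 mm or more (travel 6 mm, 5 N rising to 10 N, then solid) with about 0.1 N m, springs out again past about 1.1, where the cam also clears its keeper. It then serves as the handle to pull the lid up
- tin_center (a point): low round tin of bright metal, 52 mm diameter, 50 mm tall, about 0.18 kg, the lowest of the three samples in the case; point at its centre, 25 mm above its foot; z up
- tin: the same tin; origin at the centre of its underside
- jar: round amber jar with a black cap, 46 mm diameter, 68 mm tall, a sample that stays in the case; origin at the centre of its underside. The three samples stand in a row across the case's width, 110 mm apart, in any order
- caddy: square dark metal caddy, 42 mm wide, 60 mm tall, a sample that stays in the case; origin at the centre of its underside
- pan_center (a point): middle of the top face of the scale's steel pan (110 mm x 118 mm), 23 mm above the bench; z up; the scale is fixed
- scale: low black digital scale, 150 mm x 130 mm, 18 mm high without the pan; origin at the centre of its underside, the pan's middle 16 mm towards its x axis
- bowl_a: the nearest of the white cupping bowls on the bench, 90 mm across, 55 mm tall; origin at the centre of its underside
- rinse_cup: white ceramic cup, 72 mm across, 85 mm tall; origin at the centre of its underside
Mind the look-alikes: they are no part of the job. Several things have the shape of the scale; the one meant has the colours described above.

How it is judged:
On the way, in this order (a step that is already met when the one before it is completed fails the run):
1. the latch knob is turned through most of its quarter turn (value of joint knob above 0.9 rad), for 0.1 s.
2. the lid is swung up to upright or beyond (value of joint lid above 1.85 rad), for 0.2 s.
3. the tin is lowered onto the pan in the grip, to within 8 mm of standing on it: set down, not dropped (contact force between the fingers and tin above 0.3 N and horizontal distance between tin_center and pan_center below 0.03 m and z of tin_center in the frame of pan_center below 0.033 m), for 0.05 s.
At the end, for the whole second after the job is handed in: the lid is up (opened by more than 1.85 rad), and the tin stands upright (within 0.1 rad) and still on the scale's pan, its centre within 25 mm of the pan's middle (value of joint lid above 1.85 rad and horizontal distance between tin_center and pan_center below 0.025 m and z of tin_center in the frame of pan_center between 0.02 and 0.03 m and angle between tin's own z axis and vertical below 0.1 rad and linear speed of tin below 0.02 m/s); the robot touches nothing.
It fails at once if another sample in the case is shifted by more than 25 mm or tipped (distance of any of jar, caddy from where it was at the start of the episode above 0.025 m or angle between any of jar, caddy's own z axis and vertical above 0.5 rad).
It fails at once if the bowl or the cup is shifted by more than 40 mm (distance of any of bowl_a, rinse_cup from where it was at the start of the episode above 0.04 m).
It also fails if it takes over 64 s, if anything falls off the work surface, if the arm or the gripper's body presses on something with over 40 N, if the wrist force passes 120 N, or if a joint passes its speed limit or range.

## Working session

There is one attempt and no reset: what is moved stays moved. The work goes in short steps, Python scripts to look and compute and a shell command to move; the robot and the scene stay as the last step left them, time stands still between calls to the robot, and variables do not carry over. Pictures are saved under pics/ and viewed, at most 13 in all, crops included, and the job is handed in when it is done.

```bash
mkdir -p pics
python3 - <<'E'
from workcell import arm, optics
import cv2,numpy as np
s=arm.sense();print(s)
for n in("scene","top"):
    d=optics.snapshot(n);np.savez(f"{n}0.npz",**d)
    cv2.imwrite(f"pics/{n}0.png",d["frame"][:,:,::-1]);print(n,d["intrinsics"].tolist(),d["world_from_camera"].round(4).tolist())
E
```

```text
{'time': 0.0, 'joint_positions': array([-1.19230994e+00,  3.79403931e-01,  1.73477734e+00,  1.01823034e-05,
        1.02852566e+00, -3.33065982e-02]), 'qd': array([-0.0001623 , -0.00100429,  0.00070534,  0.00046228,  0.00047451,
       -0.0003279 ]), 'effort': array([ 5.73794881e-03, -7.63719034e+01, -4.34384930e+01,  6.52346550e-02,
        4.24221880e-02, -6.58447402e-05]), 'tcp_pos': array([ 0.28002558, -0.64112392,  0.2242932 ]), 'tcp_rot': array([-3.14047928e+00, -4.58169336e-05,  4.11787697e-01]), 'wrist_force': array([0.27865802, 0.04455902, 0.16803931]), 'wrist_torque': array([-0.01210206,  0.01697584, -0.06267861]), 'gripper_force': 0.0, 'gripper_width': 0.09135296740930336}
scene [[515.3825790585263, 0.0, 279.95165643560375], [0.0, 515.3825790585263, 213.85344101431602], [0.0, 0.0, 1.0]] [[0.4918, 0.723, -0.4852, 1.2987], [0.8707, -0.4047, 0.2795, -0.5133], [0.0057, -0.5599, -0.8285, 1.4973], [0.0, 0.0, 0.0, 1.0]]
top [[450.23681030376343, 0.0, 275.7250726495375], [0.0, 450.23681030376343, 208.83357779703056], [0.0, 0.0, 1.0]] [[0.0, -0.9975, 0.071, 0.4181], [-0.9999, -0.0011, -0.0149, -0.0386], [0.0149, -0.071, -0.9974, 1.5473], [0.0, 0.0, 0.0, 1.0]]
```

View pics/scene0.png

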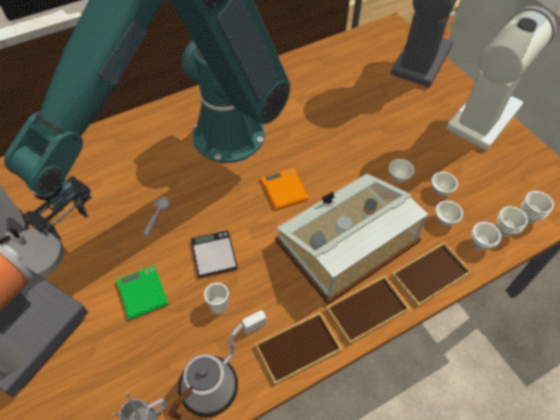

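View pics/top0.png

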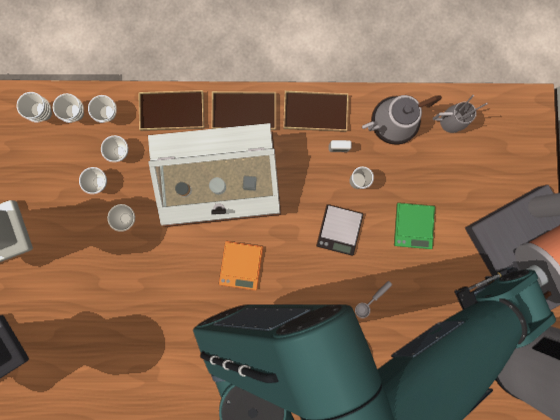

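The top view shows the knob at (218,211). The samples are a dark round one at (182,188), a bright round one at (217,185) and a dark square one at (250,183). The black scale with the steel pan is at (341,228); green (415,226) and orange (241,265) are look-alikes. The cup is at (362,178) and the nearest bowl at (121,217). I choose the black scale and the bright middle sample, and check both in one crop.

```bash
cat > h.py <<'E'
import numpy as np,cv2
def ray(d,u,v):
    K=d["intrinsics"];T=d["world_from_camera"]
    return T[:3,3],T[:3,:3]@np.array([(u-K[0,2])/K[0,0],(v-K[1,2])/K[1,1],1.])
def onz(d,u,v,z):
    o,r=ray(d,u,v);return o+r*(z-o[2])/r[2]
def proj(d,p):
    T=d["world_from_camera"];q=T[:3,:3].T@(np.array(p)-T[:3,3]);q=d["intrinsics"]@q;return q[:2]/q[2]
def pts(d):
    v,u=np.indices(d["depth"].shape);K=d["intrinsics"];T=d["world_from_camera"];z=d["depth"]
    c=np.stack([(u-K[0,2])/K[0,0]*z,(v-K[1,2])/K[1,1]*z,z],-1);return c@T[:3,:3].T+T[:3,3]
E
python3 - <<'E'
import numpy as np,cv2
from h import *
d=dict(np.load("top0.npz"));P=pts(d);f=d["frame"]
for n,u,v in[("knob",218,211),("jar",182,188),("tin",217,185),("cad",250,183),("pan",341,223),("railL",175,217),("railR",265,208),("stripL",165,145),("stripR",262,137),("bench",310,200)]:
    print(n,P[v,u].round(4),f[v,u])
cv2.imwrite("pics/c1.png",cv2.resize(f[115:265,140:370,::-1],None,fx=3.4,fy=3.4,interpolation=cv2.INTER_CUBIC))
E
```

```text
knob [0.5119 0.122  0.131 ] [49 43 40]
jar [0.5849 0.2367 0.1274] [83 85 82]
tin [0.5948 0.1265 0.126 ] [168 171 162]
cad [ 0.4181 -0.0386  1.5473] [113 114 112]
pan [ 0.4786 -0.2827  0.0239] [196 186 183]
railL [0.4949 0.2649 0.091 ] [205 203 194]
railR [ 0.5244 -0.0255  0.0916] [206 204 194]
stripL [0.7133 0.2827 0.1701] [219 219 209]
stripR [ 0.7398 -0.0165  0.1684] [218 217 206]
bench [ 0.5592 -0.1803 -0.0024] [170 112  72]
```

View pics/c1.png

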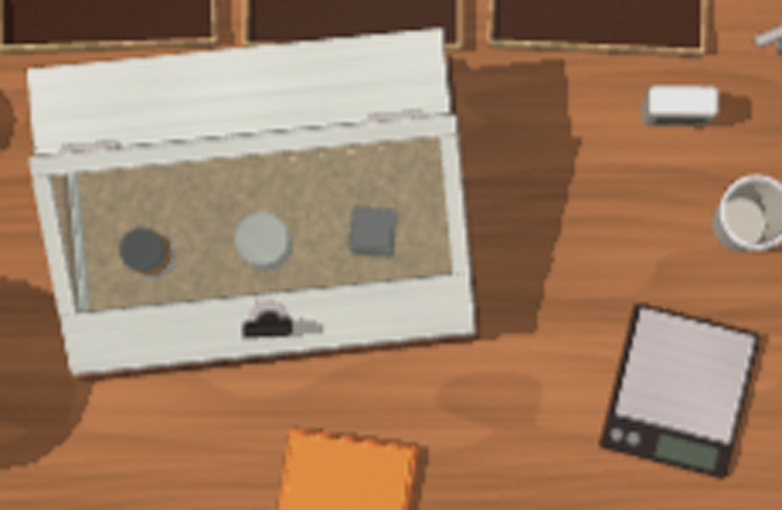

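The crop confirms the amber jar with black cap on the left, the bright tin in the middle, the dark square caddy on the right, and the black scale with the steel pan. Next I measure the poses.

Run:
```python
import numpy as np,cv2
from h import *
d=dict(np.load("top0.npz"));P=pts(d);f=d["frame"].astype(int)
white=(f.min(2)>165);box=np.zeros(white.shape,bool);box[115:235,140:290]=1
# strip + lid frame mask outline
def rect(m,z):
    c,_=cv2.findContours(m.astype(np.uint8),cv2.RETR_EXTERNAL,cv2.CHAIN_APPROX_NONE);c=max(c,key=cv2.contourArea)
    w=np.array([onz(d,u,v,z)[:2] for u,v in c[:,0]],np.float32);return cv2.minAreaRect(w*1000),c
m=white&box&(P[...,2]>.155)
r,_=rect(m,.167);print("strip",r,cv2.boxPoints(r).round(1).tolist())
# rail points: fit line/plane
m2=white&box&(P[...,2]>.07)&(P[...,2]<.155);Q=P[m2]
A=np.c_[Q[:,:2],np.ones(len(Q))];s=np.linalg.lstsq(A,Q[:,2],rcond=None)[0]
for _ in range(5):
    k=abs(A@s-Q[:,2])<.004;s=np.linalg.lstsq(A[k],Q[k,2],rcond=None)[0]
print("lid plane",s,"slope deg",np.degrees(np.arctan(np.hypot(*s[:2]))),"yaw",np.degrees(np.arctan2(s[1],s[0])),k.sum(),len(Q))
# pan
b=np.zeros(white.shape,bool);b[200:255,315:370]=1
r,c=rect((f.min(2)>150)&b,.023);print("pan",r,cv2.boxPoints(r).round(1).tolist())
b[:]=0;b[200:260,310:370]=1
r,c=rect((f.sum(2)<200)&b,.018);print("scale",r)
# tin
b[:]=0;b[172:198,205:230]=1
g=(f[...,2]>135)&b
r,c=rect(g,.08);print("tin",cv2.minEnclosingCircle(c),r)
# bright rail bottom edge & knob
b[:]=0;b[200:218,208:232]=1
r,c=rect((f.sum(2)<200)&b,.125);print("knob",r,cv2.boundingRect(c))
```

```text
strip ((700.4400024414062, 142.39553833007812), (134.9123077392578, 385.28857421875), 4.953165054321289) [[616.5999755859375, 328.5], [649.9000244140625, -55.400001525878906], [784.2999877929688, -43.70000076293945], [751.0, 340.1000061035156]]
lid plane [ 0.46363184  0.04935147 -0.15084257] slope deg 24.9973364779583 yaw 6.075991610905816 1691 2172
pan ((472.8168640136719, -283.1487121582031), (115.35909271240234, 107.45879364013672), 75.53922271728516) [[406.3999938964844, -325.6000061035156], [510.3999938964844, -352.3999938964844], [539.2000122070312, -240.6999969482422], [435.20001220703125, -213.89999389648438]]
scale ((454.765380859375, -278.5345764160156), (129.19947814941406, 144.55213928222656), 75.55934143066406)
tin ((216.4746856689453, 184.67721557617188), 7.827374458312988) ((600.571533203125, 133.46987915039062), (48.99098205566406, 48.545249938964844), 45.12836837768555)
knob ((515.4279174804688, 121.10580444335938), (19.009990692138672, 41.061378479003906), 0.05567876622080803) (212, 207, 14, 7)
```

Run:
```python
import numpy as np,cv2
from h import *
d=dict(np.load("top0.npz"));P=pts(d);f=d["frame"].astype(int);g=f.min(2)
B=[];F=[];L=[]
for u in range(155,270):
    col=g[:,u]; 
    up=[v for v in range(118,150) if col[v-1]<=140<col[v]]
    dn=[v for v in range(195,232) if col[v-1]>140>=col[v]]
    if up:
        v=up[0];B.append(onz(d,u,v-1+(140-col[v-1])/(col[v]-col[v-1]),.167)[:2])
    if dn:
        v=dn[-1];F.append(onz(d,u,v-1+(140-col[v-1])/(col[v]-col[v-1]),.079)[:2])
for n,E in(("back",B),("front",F)):
    E=np.array(E);k=np.ones(len(E),bool)
    for _ in range(6):
        p=np.polyfit(E[k,1],E[k,0],1);k=abs(np.polyval(p,E[:,1])-E[:,0])<.002
    print(n,k.sum(),"x=",p,"yaw",-np.degrees(np.arctan(p[0])), "x at y=.13",np.polyval(p,.13))
# side edges of strip at mid-height rows
for v in range(138,150,2):
    row=g[v];us=[u for u in range(140,160) if row[u-1]<=140<row[u]];ue=[u for u in range(262,290) if row[u-1]>140>=row[u]]
    print(v,[onz(d,u-.5,v,.167)[:2].round(4).tolist() for u in us[:1]+ue[-1:]])
```

```text
back 115 x= [-0.10318477  0.78056192] yaw 5.891202967650687 x at y=.13 0.7671478999036352
front 109 x= [-0.10464406  0.50395383] yaw 5.9739204833786985 x at y=.13 0.49035010768307374
138 [[0.7357, 0.3378], [0.737, -0.0429]]
140 [[0.7294, 0.3377], [0.7307, -0.0429]]
142 [[0.7232, 0.3345], [0.7244, -0.046]]
144 [[0.7169, 0.3344], [0.7181, -0.046]]
146 [[0.7106, 0.3342], [0.7119, -0.046]]
148 [[0.7044, 0.3341], [0.7056, -0.046]]
```

Case: yaw 5.9°, centre about (0.631,0.135). Tin at about (0.600,0.133), pan at about (0.473,-0.283). I'm moving now, swinging round the base with a small climb.

```bash
python3 -m creep '[6.2,0,-1,0,0,-5.1,6.2,0,-1,0,0,-5.1,6.2,0,-1,0,0,-5.1,6.2,0,-1,0,0,-5.1,6.2,0,-1,0,0,-5.1,6.2,0,-1,0,0,-5.1,6.2,0,-1,0,0,-5.1,6.2,0,-1,0,0,-5.1,6.2,0,-1,0,0,-5.1,6.2,0,-1,0,0,-5.1,6.2,0,0,0,0,-5.1,6.2,0,0,0,0,-5.1]' 1
cat >> h.py <<'E'
from scipy.spatial.transform import Rotation as Ro
ya=np.radians(5.93);ex=np.array([np.cos(ya),np.sin(ya),0]);ey=np.array([-np.sin(ya),np.cos(ya),0]);ez=np.array([0,0,1.])
C=ex*.6413+ey*.069; H=C+ex*.055+ez*.167
def lidpt(r,h,q):
    """point r from hinge toward the edge, h above lid mid-plane, opening q; returns p, edge dir, normal"""
    a=q-np.radians(25.3);e=-ex*np.cos(a)+ez*np.sin(a);n=ex*np.sin(a)+ez*np.cos(a)
    return H+r*e+h*n,e,n
def goto(p,zt,yt,off=-.008):
    """p: grasp-point target; tool z, y dirs. prints rotvec then shift in the turned tool axes (cm)"""
    from workcell import arm
    s=arm.sense();R=Ro.from_euler('xyz',s["tcp_rot"])
    zt=zt/np.linalg.norm(zt);yt=yt-zt*(yt@zt);yt/=np.linalg.norm(yt);T=Ro.from_matrix(np.c_[np.cross(yt,zt),yt,zt])
    rv=(R.inv()*T).as_rotvec(degrees=True);tcp=p-off*zt
    print("t",round(s["time"],2),"q",s["joint_positions"].round(2),"tcp",s["tcp_pos"].round(4),"tgt",tcp.round(4),"F",s["wrist_force"].round(1),"w",round(s["gripper_width"],4),round(s["gripper_force"],1))
    D=tcp-s["tcp_pos"]
    print(" rotvec",rv.round(2),"| shift cm after turn",(T.inv().apply(D)*100).round(2),"| before turn",(R.inv().apply(D)*100).round(2))
E
python3 - <<'E'
from h import *
p,e,n=lidpt(.178,.033+.12,0);print(C,H,p); goto(p,-n,-e)
E
```

```text
time: 1.6
tcp_pos: [0.7187, -0.0853, 0.3242]
tcp_rot: [-3.141, -0.0, 1.483]
wrist_force: [0.8, -0.4, -0.5]
gripper_width: 0.0912
gripper_force: 0.0
[0.63073969 0.13488562 0.        ] [0.68544538 0.14056786 0.167     ] [0.46034396 0.11718676 0.22925493]
t 1.6 q [-0.15  0.33  1.62  0.    1.2  -0.06] tcp [ 0.7187 -0.0853  0.3242] tgt [0.4637 0.1175 0.222 ] F [ 0.8 -0.4 -0.5] w 0.0912 0.0
 rotvec [-25.24   2.42 -10.79] | shift cm after turn [ 22.81 -25.4   -0.7 ] | before turn [ 17.97 -27.17  10.23]
```

```bash
python3 -m creep '[3,-4.5,0,0,0,0,3,-4.5,0,0,0,0,3,-4.5,0,0,0,0,3,-4.5,0,0,0,0,3,-4.5,0,0,0,0,3,-4.5,0,0,0,0,0,0,1,-8.4,0.8,-3.6,0,0,1,-8.4,0.8,-3.6,0,0,1,-8.4,0.8,-3.6,0,0,1,0,0,0,0,0,0,0,0,0]'
python3 - <<'E'
from h import *
from workcell import optics
p,e,n=lidpt(.178,.033+.12,0);goto(p,-n,-e)
d=optics.snapshot("wrist");np.savez("w1.npz",**d);cv2.imwrite("pics/w1.png",d["frame"][:,:,::-1])
E
```

```text
time: 2.98
tcp_pos: [0.4748, 0.1171, 0.2857]
tcp_rot: [2.704, 0.0, 1.67]
wrist_force: [-0.3, -0.5, -0.2]
gripper_width: 0.0914
gripper_force: 0.0
t 2.98 q [ 0.22 -0.23  2.32 -0.09  0.62  0.18] tcp [0.4748 0.1171 0.2857] tgt [0.4637 0.1175 0.222 ] F [-0.3 -0.5 -0.2] w 0.0914 0.0
 rotvec [-0.21  0.11 -0.22] | shift cm after turn [ 0.16 -3.71  5.29] | before turn [ 0.15 -3.69  5.3 ]
```

View pics/w1.png

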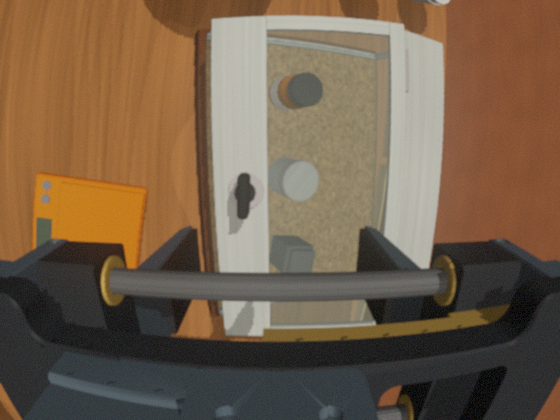

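The wrist view shows the wing knob at about (243,195) on the rail, with the jar, tin and caddy behind it at (305,90), (299,180) and (292,255). I cast the knob's ray to check its position.

```bash
cat >> h.py <<'E'
def fray(d,u,v):
    K=d["intrinsics"];T=d["world_from_camera"];a=np.array([(u-K[0,2])/K[0,0],(v-K[1,2])/K[1,1]]);t=np.linalg.norm(a)
    c=np.r_[np.sin(t)*a/t,np.cos(t)];return T[:3,3],T[:3,:3]@c
def fproj(d,p):
    K=d["intrinsics"];T=d["world_from_camera"];c=T[:3,:3].T@(np.array(p)-T[:3,3]);t=np.arctan2(np.hypot(c[0],c[1]),c[2]);a=c[:2]/np.hypot(c[0],c[1])*t
    return a*[K[0,0],K[1,1]]+K[:2,2]
E
python3 - <<'E'
from h import *
d=dict(np.load("w1.npz"));f=d["frame"].astype(int)
b=np.zeros(f.shape[:2],bool);b[160:228,225:265]=1
m=((f.sum(2)<170)&b).astype(np.uint8)
c=max(cv2.findContours(m,0,1)[0],key=cv2.contourArea);print(cv2.minAreaRect(c),cv2.boundingRect(c))
p0,e,n=lidpt(.178,.040,0);print("pred wing top centre px",fproj(d,p0),"ends",fproj(d,p0+.023*ey),fproj(d,p0-.023*ey), "wing bottom",fproj(d,p0-.024*n))
for u,v in[cv2.minAreaRect(c)[0],(241.5,196)]:
    o,r=fray(d,u,v);q=o+r*((p0-o)@n)/(r@n);print("err along ey mm",(q-p0)@ey*1000,"along edge dir",(q-p0)@e*1000)
# tin top circle centre
b[:]=0;b[150:205,275:325]=1;m=((f[...,2]>140)&b).astype(np.uint8);c=max(cv2.findContours(m,0,1)[0],key=cv2.contourArea);print(cv2.minEnclosingCircle(c),cv2.boundingRect(c))
u,v=cv2.minEnclosingCircle(c)[0];o,r=fray(d,u,v);print(o+r*(.08-o[2])/r[2])
E
```

```text
((239.0, 206.0), (0.0, 0.0), 0.0) (239, 206, 1, 1)
pred wing top centre px [241.08087339 196.06044832] ends [240.44140638 173.37715734] [241.81440429 218.06612982] wing bottom [243.63417362 191.21015441]
err along ey mm -10.280757792316095 along edge dir 2.447868221786384
err along ey mm 0.05944957359355939 along edge dir -0.4260262578762552
((300.3536682128906, 180.93902587890625), 19.500743865966797) (283, 162, 35, 39)
[0.60147954 0.13258282 0.08      ]
```

```bash
python3 -m creep '[0.15,-3.7,0,0,0,0,0,0,5.5,0,0,0,0,0,5.5,0,0,0,0,0,3,0,0,0,0,0,0,0,0,0,0,0,0,0,0,0]' 0.5
python3 - <<'E'
from h import *
p,e,n=lidpt(.178,.033,0);goto(p,-n,-e)
E
```

```text
time: 3.78
tcp_pos: [0.5012, 0.1225, 0.1543]
tcp_rot: [2.714, 0.004, 1.669]
wrist_force: [-0.2, 0.3, 0.1]
gripper_width: 0.0458
gripper_force: 0.0
t 3.77 q [ 0.22  0.07  2.34 -0.18  0.31  0.28] tcp [0.5012 0.1225 0.1543] tgt [0.5148 0.1228 0.1135] F [-0.2  0.3  0.1] w 0.0458 0.0
 rotvec [-0.82  0.33 -0.16] | shift cm after turn [-0.11 -0.52  4.26] | before turn [-0.09 -0.46  4.27]
```

```bash
python3 -m creep '[0,0,0,6,0.3,0,0,0,0,0,0,0]'
python3 - <<'E'
from h import *
p,e,n=lidpt(.178,.033,0)
for t in(17,18,19):
    a=np.radians(t);goto(p,ex*np.sin(a)-ez*np.cos(a),-e)
E
```

```text
time: 4.03
tcp_pos: [0.5024, 0.1227, 0.1555]
tcp_rot: [2.815, -0.001, 1.671]
wrist_force: [-1.0, 1.2, 0.2]
gripper_width: 0.0458
gripper_force: 0.0
t 4.03 q [ 0.21  0.09  2.29 -0.08  0.44  0.18] tcp [0.5024 0.1227 0.1555] tgt [0.5137 0.1227 0.1131] F [-1.   1.2  0.2] w 0.0458 0.0
 rotvec [ 1.69 -0.02 -0.2 ] | shift cm after turn [-0.12 -0.17  4.38] | before turn [-0.12 -0.3   4.37]
t 4.03 q [ 0.21  0.09  2.29 -0.08  0.44  0.18] tcp [0.5024 0.1227 0.1555] tgt [0.5138 0.1227 0.1132] F [-1.   1.2  0.2] w 0.0458 0.0
 rotvec [ 0.69 -0.02 -0.2 ] | shift cm after turn [-0.12 -0.23  4.38] | before turn [-0.12 -0.28  4.37]
t 4.03 q [ 0.21  0.09  2.29 -0.08  0.44  0.18] tcp [0.5024 0.1227 0.1555] tgt [0.5139 0.1228 0.1132] F [-1.   1.2  0.2] w 0.0458 0.0
 rotvec [-0.31 -0.01 -0.2 ] | shift cm after turn [-0.12 -0.29  4.37] | before turn [-0.12 -0.27  4.37]
```

```bash
python3 -m creep '[-0.1,-0.3,0,0,0,0,0,0,2,0,0,0,0,0,2,0,0,0,0,0,0.4,0,0,0,0,0,0,0,0,0]'
python3 - <<'E'
from h import *
p,e,n=lidpt(.178,.033,0);a=np.radians(19);goto(p,ex*np.sin(a)-ez*np.cos(a),-e)
from workcell import optics
d=optics.snapshot("wrist");cv2.imwrite("pics/w2.png",d["frame"][100:340,100:460,::-1])
E
```

```text
time: 4.65
tcp_pos: [0.5115, 0.1226, 0.1109]
tcp_rot: [2.819, -0.001, 1.672]
wrist_force: [-0.5, -0.4, -0.4]
gripper_width: 0.0459
gripper_force: 0.0
t 4.65 q [ 0.21  0.2   2.29 -0.1   0.34  0.19] tcp [0.5115 0.1226 0.1109] tgt [0.5139 0.1228 0.1132] F [-0.5 -0.4 -0.4] w 0.0459 0.0
 rotvec [-0.53  0.01 -0.15] | shift cm after turn [-0.01  0.31 -0.14] | before turn [-0.01  0.31 -0.14]
```

View pics/w2.png

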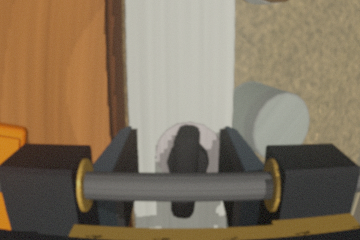

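The wing, at crop (188,170), lies between the fingers and about 3 mm to the +y side, as computed. I centre it and grip.

```bash
python3 -m creep '[0,0.3,-0.1,0,0,0,0,0,0,0,0,0,0,0,0,0,0,0,0,0,0,0,0,0,0,0,0,0,0,0]' 0 40
python3 - <<'E'
from h import *
p,e,n=lidpt(.178,.033,0);a=np.radians(19);goto(p,ex*np.sin(a)-ez*np.cos(a),-e)
from workcell import arm
R=Ro.from_euler('xyz',arm.sense()["tcp_rot"]);print("into-lid in tool axes",R.inv().apply(-n))
E
```

```text
time: 5.32
tcp_pos: [0.516, 0.1232, 0.1137]
tcp_rot: [2.816, -0.001, 1.672]
wrist_force: [5.1, -0.2, 1.9]
gripper_width: 0.0212
gripper_force: 40.0
t 5.33 q [ 0.21  0.2   2.28 -0.1   0.34  0.19] tcp [0.516  0.1232 0.1137] tgt [0.5139 0.1228 0.1132] F [ 5.1 -0.2  1.9] w 0.0212 40.0
 rotvec [-0.34 -0.02 -0.16] | shift cm after turn [-0.02 -0.21 -0.02] | before turn [-0.02 -0.21 -0.01]
into-lid in tool axes [4.87258326e-05 1.15672412e-01 9.93287416e-01]
```

Width 21 mm is more than the 12 mm wing, so the tips probably sit on a hub below it. I reopen, go 5 mm higher and grip again.

```bash
python3 -m creep '[0,0,0,0,0,0,0,0,0,0,0,0,0,-0.2,-0.5,0,0,0]' 0.5; python3 -m creep '[0,0,0,0,0,0,0,0,0,0,0,0,0,0,0,0,0,0,0,0,0,0,0,0]' 0 40;python3 - <<'E'
from h import *
from workcell import optics
d=optics.snapshot("wrist");cv2.imwrite("pics/w3.png",cv2.resize(d["frame"][180:320,180:400,::-1],None,fx=3,fy=3,interpolation=cv2.INTER_CUBIC))
E
```

```text
time: 5.7
tcp_pos: [0.5105, 0.1225, 0.1165]
tcp_rot: [2.82, -0.001, 1.672]
wrist_force: [-0.2, -0.2, 1.2]
gripper_width: 0.0453
gripper_force: 0.0
time: 6.2
tcp_pos: [0.5141, 0.1231, 0.1184]
tcp_rot: [2.813, -0.001, 1.672]
wrist_force: [15.6, -1.3, -1.5]
gripper_width: 0.0204
gripper_force: 39.2
```

View pics/w3.png

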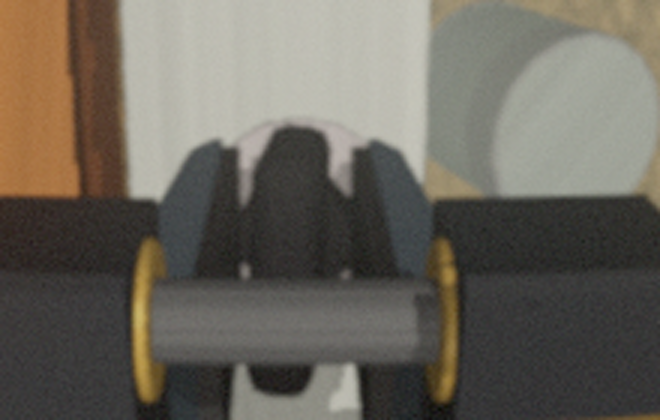

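The view shows the pads clamped on a hub about 20 mm across in the middle of the wing, with the wing ends free between the pads. I go higher.

```bash
python3 -m creep '[0,0,0,0,0,0,0,0,0,0,0,0,0,0.1,-0.7,0,0,0]' 0.5; python3 -m creep '[0,0,0,0,0,0,0,0,0,0,0,0,0,0,0,0,0,0,0,0,0,0,0,0]' 0 40
```

```text
time: 6.62
tcp_pos: [0.5091, 0.1223, 0.1234]
tcp_rot: [2.821, -0.001, 1.672]
wrist_force: [-0.4, -0.6, -0.3]
gripper_width: 0.0449
gripper_force: 0.0
time: 7.12
tcp_pos: [0.5109, 0.1227, 0.1244]
tcp_rot: [2.817, -0.001, 1.672]
wrist_force: [3.3, -0.2, 0.4]
gripper_width: 0.0125
gripper_force: 39.1
```

12.5 mm means the pads are on the wing. I push in along the lid normal.

```bash
python3 -m creep '[0,0,0.2,0,0,0,0,0.05,0.2,0,0,0,0,0,0.2,0,0,0,0,0,0,0,0,0]' 0 60
python3 - <<'E'
from h import *
p,e,n=lidpt(.178,.033,0);a=np.radians(19);goto(p,ex*np.sin(a)-ez*np.cos(a),-e)
from workcell import arm
s=arm.sense();R=Ro.from_euler('xyz',s["tcp_rot"]);print("F.n",s["wrist_force"]@n,"h tips above face",((s["tcp_pos"]+.011*R.apply([0,0,1])-H)@n-.004)*1000)
E
```

```text
time: 7.62
tcp_pos: [0.5135, 0.123, 0.1191]
tcp_rot: [2.816, -0.001, 1.672]
wrist_force: [0.5, -0.6, 11.0]
gripper_width: 0.0125
gripper_force: 59.0
t 7.62 q [ 0.21  0.18  2.28 -0.09  0.36  0.19] tcp [0.5135 0.123  0.1191] tgt [0.5139 0.1228 0.1132] F [ 0.5 -0.6 11. ] w 0.0125 59.0
 rotvec [-0.37 -0.02 -0.16] | shift cm after turn [-0.03 -0.15  0.57] | before turn [-0.03 -0.14  0.57]
F.n 9.735622603318838 h tips above face 15.619830794938224
```

```bash
python3 -m creep '[0,0,0,0,0,6,0,0,0,0,0,8,0,0,0,0,0,8,0,0,0,0,0,8,0,0,0,0,0,8]'
```

```text
time: 8.25
tcp_pos: [0.5143, 0.1231, 0.1197]
tcp_rot: [2.882, -0.201, 1.031]
wrist_force: [3.9, -3.4, 11.9]
gripper_width: 0.0118
gripper_force: 59.9
```

```bash
python3 -m creep '[0,0,0,0,0,9,0,0,0,0,0,9,0,0,0,0,0,9,0,0,0,0,0,9,0,0,0,0,0,9,0,0,0,0,0,5,0,0,0,0,0,0,0,0,0,0,0,0]'
python3 - <<'E'
from h import *
p,e,n=lidpt(.178,.033,0);a=np.radians(19);goto(p,ex*np.sin(a)-ez*np.cos(a),ey)
E
```

```text
time: 9.25
tcp_pos: [0.5144, 0.1224, 0.1197]
tcp_rot: [3.13, -0.327, 0.137]
wrist_force: [5.1, -14.7, 11.5]
gripper_width: 0.0114
gripper_force: 60.0
t 9.25 q [ 0.21  0.18  2.28 -0.1   0.35  1.72] tcp [0.5144 0.1224 0.1197] tgt [0.5139 0.1228 0.1132] F [  5.1 -14.7  11.5] w 0.0114 60.0
 rotvec [-4.2000e-01  3.0000e-02 -1.7816e+02] | shift cm after turn [0.25 0.04 0.6 ] | before turn [-0.25 -0.05  0.6 ]
```

The tool has turned 88° with the wing. Next I compute the body-frame row for a 5° lid swing about the hinge.

Run:
```python
from h import *
from workcell import arm
s=arm.sense();R=Ro.from_euler('xyz',s["tcp_rot"]);p=s["tcp_pos"]
for deg in(2,5):
    W=Ro.from_rotvec(ey*deg,degrees=True);print(deg,(R.inv().apply(W.apply(p-H)+H-p)*100).round(3),R.inv().apply(ey*deg).round(3))
```

```text
2 [ 0.047  0.002 -0.621] [ 6.400e-02 -1.999e+00 -1.000e-03]
5 [ 0.159  0.006 -1.548] [ 1.610e-01 -4.997e+00 -2.000e-03]
```

```bash
python3 -m creep '[0,0,-0.5,0,0,0,0.05,0,-0.6,0,-2,0,0.05,0,-0.6,0,-2,0,0.15,0,-1.55,0.2,-5,0,0.15,0,-1.55,0.2,-5,0]' 0 50
python3 - <<'E'
from h import *
from workcell import arm,optics
s=arm.sense();R=Ro.from_euler('xyz',s["tcp_rot"]);v=s["tcp_pos"]-H;print(s["joint_positions"].round(2),"radial",np.linalg.norm(v-ey*(v@ey)),"ang",np.degrees(np.arctan2(v@ez,-v@ex)))
d=optics.snapshot("scene");cv2.imwrite("pics/s1.png",cv2.resize(d["frame"][150:310,250:450,::-1],None,fx=3.5,fy=3.5))
E
```

```text
time: 9.88
tcp_pos: [0.5063, 0.1214, 0.1669]
tcp_rot: [3.137, -0.079, 0.136]
wrist_force: [16.2, -12.8, -5.6]
gripper_width: 0.0119
gripper_force: 50.0
[ 0.2   0.15  2.16 -0.01  0.75  1.64] radial 0.18018141385331016 ang -0.033725011808683335
```

View pics/s1.png

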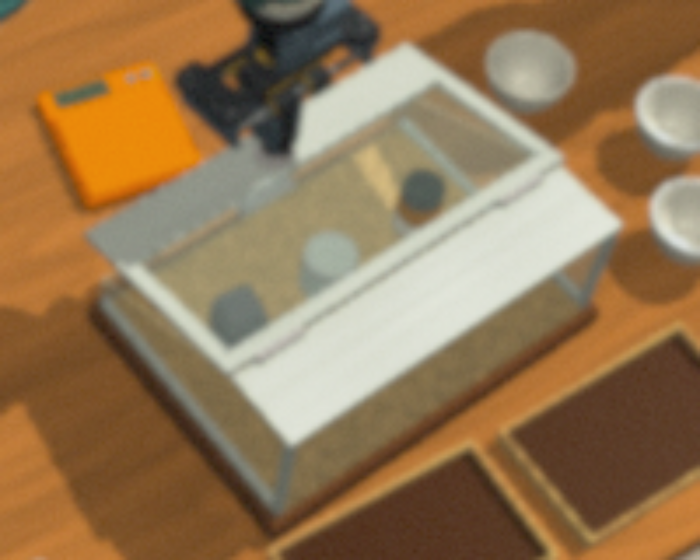

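The lid follows: its front rail, at crop (180,190) beside the gripper, stands clear of the front wall. I keep swinging.

```bash
python3 -m creep '[0.15,0,-1.55,0.2,-5,0,0.15,0,-1.55,0.2,-5,0,0.15,0,-1.55,0.2,-5,0,0.15,0,-1.55,0.2,-5,0,0.15,0,-1.55,0.2,-5,0,0.15,0,-1.55,0.2,-5,0,0.15,0,-1.55,0.2,-5,0,0.15,0,-1.55,0.2,-5,0]'
cat > st.py <<'E'
from h import *
from workcell import arm
s=arm.sense();R=Ro.from_euler('xyz',s["tcp_rot"]);v=s["tcp_pos"]-H;zt=R.apply([0,0,1])
print("q",s["joint_positions"].round(2),"radial",np.linalg.norm(v-ey*(v@ey)).round(4),"ang",np.degrees(np.arctan2(v@ez,-v@ex)).round(1),"tool tilt fwd deg",np.degrees(np.arctan2(zt@ex,-zt[2])).round(1))
E
python3 st.py
```

```text
time: 10.92
tcp_pos: [0.5453, 0.1253, 0.2803]
tcp_rot: [-3.116, 0.618, 0.143]
wrist_force: [16.0, -7.8, -16.7]
gripper_width: 0.0117
gripper_force: 50.0
q [0.17 0.38 1.71 0.04 1.66 1.59] radial 0.1809 ang 38.8 tool tilt fwd deg -35.4
```

```bash
python3 -m creep '[0.15,0,-1.55,0.2,-5,0,0.15,0,-1.55,0.2,-5,0,0.15,0,-1.55,0.2,-5,0,0.15,0,-1.55,0.2,-5,0,0.15,0,-1.55,0.2,-5,0,0.15,0,-1.55,0.2,-5,0]'; python3 st.py
```

```text
time: 11.68
tcp_pos: [0.6178, 0.1328, 0.3344]
tcp_rot: [-3.059, 1.145, 0.187]
wrist_force: [3.2, -7.0, -9.3]
gripper_width: 0.0117
gripper_force: 50.0
q [0.15 0.67 1.36 0.07 2.25 1.6 ] radial 0.1807 ang 67.9 tool tilt fwd deg -65.7
```

```bash
python3 -m creep '[0.15,0,-1.55,0.2,-5,0,0.15,0,-1.55,0.2,-5,0,0.15,0,-1.55,0.2,-5,0,0.15,0,-1.55,0.2,-5,0]'; python3 st.py
```

```text
time: 12.18
tcp_pos: [0.6781, 0.1391, 0.3474]
tcp_rot: [-2.66, 1.488, 0.578]
wrist_force: [0.2, -5.9, -1.4]
gripper_width: 0.0119
gripper_force: 50.0
q [0.15 0.88 1.15 0.11 2.61 1.63] radial 0.1805 ang 87.6 tool tilt fwd deg -85.8
```

```bash
python3 -m creep '[0.15,0,-1.55,0.1,-3,0,0.2,0,-1.55,0.1,-3,0,0.25,0,-1.55,0.1,-3,0,0.3,0,-0.8,0,-1,0,0,0,0,0,0,0]'; python3 st.py
```

```text
time: 12.8
tcp_pos: [0.7323, 0.1449, 0.3414]
tcp_rot: [-0.367, 1.461, 2.87]
wrist_force: [5.1, -3.8, 13.0]
gripper_width: 0.0116
gripper_force: 50.0
q [0.15 1.02 0.98 0.15 2.81 1.67] radial 0.1807 ang 105.1 tool tilt fwd deg -95.9
```

```bash
python3 -m creep '[0,0,0,0,0,0,0,0,0,0,0,0,0,0,-2,0,0,0,0,0,-4,0,0,0,-4,0,0,0,6,0,-5,0,0,0,8,0,-5,0,0,0,8,0,0,0,0,0,0,0]' 0.5; python3 st.py;python3 - <<'E'
from h import *
from workcell import optics
d=optics.snapshot("scene");cv2.imwrite("pics/s2.png",cv2.resize(d["frame"][100:310,200:480,::-1],None,fx=2.5,fy=2.5))
E
```

```text
time: 13.8
tcp_pos: [0.7747, 0.1441, 0.4759]
tcp_rot: [-3.012, 1.258, 0.215]
wrist_force: [0.2, -0.8, -0.2]
gripper_width: 0.0454
gripper_force: 0.0
q [0.14 0.91 0.76 0.14 2.73 1.67] radial 0.3215 ang 106.1 tool tilt fwd deg -72.2
```

View pics/s2.png

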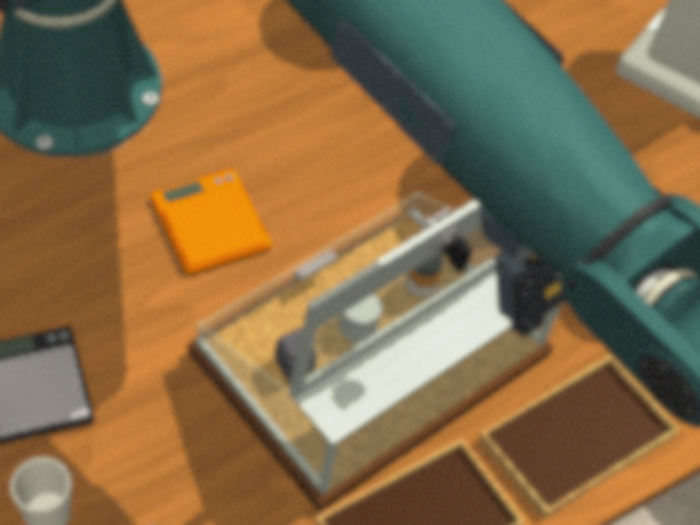

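The lid stands up, leaning back, with the knob on its far side at (455,250). I bring the tool upright and over the tin.

```bash
python3 -m creep '[-3,0,0,0,10,0,-2,0,0,0,10,0,0,0,0,0,10,0,0,0,0,0,10,0,0,0,0,0,10,0,0,0,0,0,10,0,0,0,0,0,10,0,0,0,0,0,0,0]' 1
python3 - <<'E'
from h import *
goto(np.array([.601,.133,.45]),-ez,-ey)
E
```

```text
time: 14.85
tcp_pos: [0.7558, 0.1408, 0.5142]
tcp_rot: [-3.102, 0.053, 0.093]
wrist_force: [0.2, 0.2, -0.2]
gripper_width: 0.0914
gripper_force: 0.0
t 14.85 q [0.14 0.33 1.28 0.04 1.58 1.62] tcp [0.7558 0.1408 0.5142] tgt [0.601 0.133 0.442] F [ 0.2  0.2 -0.2] w 0.0914 0.0
 rotvec [-2.28  3.   -0.66] | shift cm after turn [-15.47  -0.82   7.22] | before turn [-15.08  -0.34   8.04]
```

```bash
python3 -m creep '[0,0,0,-2.3,3,-0.7,-5,-0.3,0,0,0,0,-5.5,-0.3,0,0,0,0,-5,-0.2,0,0,0,0,0,0,5,0,0,0,0,0,6,0,0,0,0,0,6,0,0,0,0,0,6,0,0,0,0,0,0,0,0,0]' 1
python3 - <<'E'
from h import *
goto(np.array([.601,.133,.062]),-ez,-ey)
from workcell import optics
d=optics.snapshot("wrist");cv2.imwrite("pics/w4.png",d["frame"][:,:,::-1]);np.savez("w4.npz",**d)
print(fproj(d,[.601,.133,.08]),fproj(d,[.601,.133,.03]))
E
```

```text
time: 15.98
tcp_pos: [0.6002, 0.1321, 0.2788]
tcp_rot: [3.14, 0.012, 0.104]
wrist_force: [0.1, -0.6, 0.5]
gripper_width: 0.0914
gripper_force: 0.0
t 15.97 q [ 0.18  0.19  1.87 -0.    1.09  1.65] tcp [0.6002 0.1321 0.2788] tgt [0.601 0.133 0.054] F [ 0.1 -0.6  0.5] w 0.0914 0.0
 rotvec [0.07 0.68 0.02] | shift cm after turn [ 0.09 -0.08 22.48] | before turn [ 0.36 -0.1  22.48]
[276.93392747 187.63834988] [277.02963319 179.70035474]
```

View pics/w4.png

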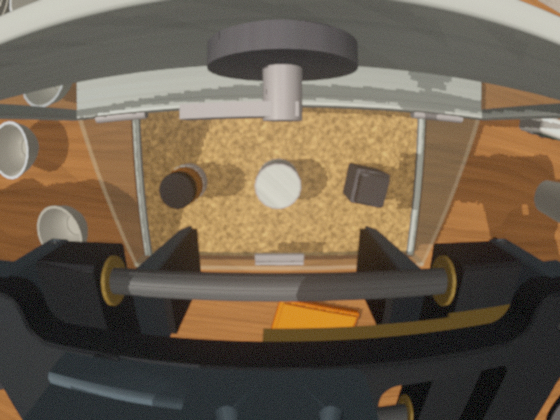

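The tin's top sits at (278,186), against a predicted (277,188), with the jar at (180,188) and the caddy at (367,185) clear of the fingers. I check how far the camera stands out, then descend.

```bash
python3 - <<'E'
import numpy as np
print(np.load("w4.npz")["world_from_camera"][:3,3])
E
python3 -m creep '[0.2,-0.1,4,0,0.7,0,0,0,4,0,0,0,0,0,4,0,0,0,0,0,4,0,0,0,0,0,0,0,0,0]' 1
```

```text
[0.67450863 0.13973187 0.43753813]
time: 16.65
tcp_pos: [0.6064, 0.134, 0.1241]
tcp_rot: [3.141, -0.01, 0.104]
wrist_force: [0.5, -0.8, 1.1]
gripper_width: 0.0911
gripper_force: 0.0
```

The camera stands 74 mm towards the lid, which would be tight lower down. I back out in front of the lid and take the grasp half a turn round, with the camera on the robot side.

```bash
python3 -m creep '[-0.5,0,-4,0,0,0,-0.5,0,-6,0,0,0,-3,0,-6,0,0,0,-4,0,0,0,0,0,-3,0,0,0,0,0,0,0,0,0,0,-10.6,0,0,0,0,0,-10.6,0,0,0,0,0,-10.6,0,0,0,0,0,-10.6,0,0,0,0,0,-10.6,0,0,0,0,0,-10.6,0,0,0,0,0,-10.6]' 1
python3 -m creep '[0,0,0,0,0,-10.6,0,0,0,0,0,-10.6,0,0,0,0,0,-10.6,0,0,0,0,0,-10.6,0,0,0,0,0,-10.6,0,0,0,0,0,-10.6,0,0,0,0,0,-10.6,0,0,0,0,0,-10.6,0,0,0,0,0,-10.6,0,0,0,0,0,-10.6,0,0,0,0,0,0]' 1
python3 - <<'E'
from h import *
goto(np.array([.601,.133,.062]),-ez,ey)
E
```

```text
time: 18.15
tcp_pos: [0.4979, 0.1228, 0.2824]
tcp_rot: [3.126, -0.004, 1.405]
wrist_force: [0.1, 0.2, -0.5]
gripper_width: 0.091
gripper_force: 0.0
time: 19.52
tcp_pos: [0.4978, 0.1228, 0.2817]
tcp_rot: [-3.141, 0.016, -3.035]
wrist_force: [0.1, -0.2, 0.4]
gripper_width: 0.0912
gripper_force: 0.0
t 19.52 q [ 0.2   0.    2.08 -0.    1.05 -1.48] tcp [0.4978 0.1228 0.2817] tgt [0.601 0.133 0.054] F [ 0.1 -0.2  0.4] w 0.0912 0.0
 rotvec [-0.01  0.94  0.17] | shift cm after turn [-10.37  -0.05  22.77] | before turn [-10.    -0.07  22.94]
```

```bash
python3 -m creep '[0,0,0,0,0.9,0.2,-5.2,0,0,0,0,0,-5.2,0,0,0,0,0,0,0,5,0,0,0,0,0,5,0,0,0,0,0,4,0,0,0,0,0,0,0,0,0]' 1
python3 - <<'E'
from h import *
goto(np.array([.601,.133,.062]),-ez,ey)
E
```

```text
time: 20.4
tcp_pos: [0.5984, 0.133, 0.1363]
tcp_rot: [-3.141, -0.008, -3.04]
wrist_force: [0.7, -0.5, -0.5]
gripper_width: 0.0912
gripper_force: 0.0
t 20.4 q [ 0.18  0.37  1.95 -0.    0.84 -1.49] tcp [0.5984 0.133  0.1363] tgt [0.601 0.133 0.054] F [ 0.7 -0.5 -0.5] w 0.0912 0.0
 rotvec [-0.05 -0.44 -0.12] | shift cm after turn [-0.26 -0.02  8.23] | before turn [-0.32 -0.02  8.23]
```

```bash
python3 -m creep '[-0.3,0,3,0,-0.4,0,0,0,3,0,0,0,0,0,2.2,0,0,0,0,0,0,0,0,0]' 1
python3 -m creep '[0,0,0,0,0,0,0,0,0,0,0,0,0,0,0,0,0,0,0,0,0,0,0,0]' 0 25
python3 - <<'E'
from h import *
goto(np.array([.601,.133,.062]),-ez,ey)
E
```

```text
time: 20.9
tcp_pos: [0.6029, 0.1335, 0.0562]
tcp_rot: [-3.141, 0.003, -3.038]
wrist_force: [-0.6, 0.8, -0.4]
gripper_width: 0.0912
gripper_force: 0.0
time: 21.4
tcp_pos: [0.6031, 0.1336, 0.0566]
tcp_rot: [-3.141, 0.005, -3.038]
wrist_force: [-0.4, 0.6, -0.5]
gripper_width: 0.0539
gripper_force: 0.0
t 21.4 q [ 0.18  0.49  1.95 -0.    0.69 -1.49] tcp [0.6031 0.1336 0.0566] tgt [0.601 0.133 0.054] F [-0.4  0.6 -0.5] w 0.0539 0.0
 rotvec [-0.02  0.28  0.03] | shift cm after turn [ 0.21 -0.04  0.26] | before turn [ 0.21 -0.04  0.26]
```

```bash
python3 -m creep '[0.2,0,0,0,0,0,0,0,0,0,0,0,0,0,0,0,0,0]' 0 25
python3 -m creep '[0,0,-2,0,0,0,0,0,-4,0,0,0,0,0,-5,0,0,0,0,0,-5,0,0,0,0,0,-5,0,0,0]'
```

```text
time: 21.78
tcp_pos: [0.6013, 0.1334, 0.0566]
tcp_rot: [-3.141, 0.005, -3.038]
wrist_force: [1.1, 0.6, 5.6]
gripper_width: 0.0518
gripper_force: 25.0
time: 22.4
tcp_pos: [0.5992, 0.1332, 0.2687]
tcp_rot: [-3.141, 0.004, -3.038]
wrist_force: [0.2, -1.1, -1.9]
gripper_width: 0.0515
gripper_force: 25.0
```

Tin held: width 51.5 mm and about 2 N of weight. I compute the way to the pan.

Run:
```python
from h import *
goto(np.array([.472,-.283,.15]),-ez,ey)
d=dict(np.load("top0.npz"));print("cup",onz(d,362,172,.085))
```

```text
t 22.4 q [ 0.18  0.19  1.89 -0.    1.05 -1.49] tcp [0.5992 0.1332 0.2687] tgt [ 0.472 -0.283  0.142] F [ 0.2 -1.1 -1.9] w 0.0515 25.0
 rotvec [-0.03  0.24  0.03] | shift cm after turn [ 16.95 -40.08  12.67] | before turn [ 17.03 -40.07  12.62]
cup [ 0.64378445 -0.34379445  0.085     ]
```

```bash
python3 -m creep '[1,-2,0,0,0,0,2,-4.8,0,0,0,0,2,-4.8,0,0,0,0,2,-4.8,0,0,0,0,2,-4.8,0,0,0,0,2,-4.8,0,0,0,0,2,-4.8,0,0,0,0,2,-4.7,0,0,0,0,2,-4.6,0,0,0,0,0,0,5,0,0.2,0,0,0,4,0,0,0,0,0,0,0,0,0]'
python3 - <<'E'
from h import *
goto(np.array([.472,-.283,.0496-.008+.016]),-ez,ey)
from workcell import optics
d=optics.snapshot("top");cv2.imwrite("pics/t2.png",cv2.resize(d["frame"][120:270,140:400,::-1],None,fx=3,fy=3))
E
```

```text
time: 23.9
tcp_pos: [0.4701, -0.282, 0.1728]
tcp_rot: [3.138, -0.004, -3.038]
wrist_force: [0.1, 1.2, -1.9]
gripper_width: 0.0515
gripper_force: 25.0
t 23.9 q [-0.58  0.22  2.06  0.    0.87 -2.26] tcp [ 0.4701 -0.282   0.1728] tgt [ 0.472  -0.283   0.0496] F [ 0.1  1.2 -1.9] w 0.0515 25.0
 rotvec [ 0.22 -0.25  0.  ] | shift cm after turn [-0.18 -0.12 12.32] | before turn [-0.23 -0.17 12.32]
```

View pics/t2.png

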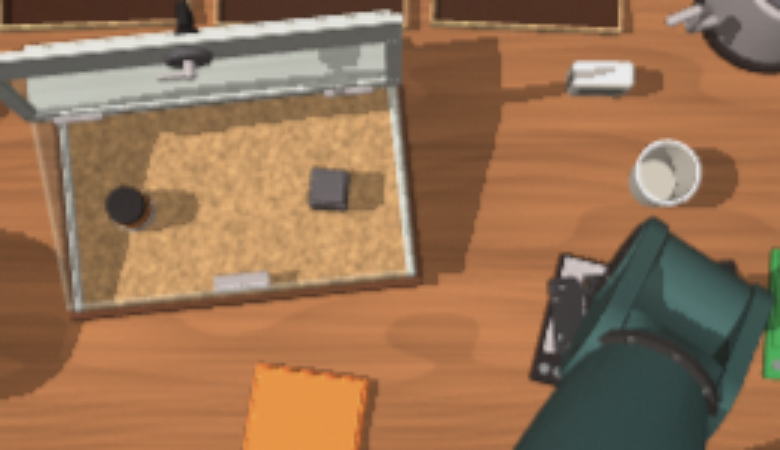

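The picture shows the lid up and leaning back, the jar at (127,207) and caddy at (330,189) in place, and the cup at (668,173) untouched. I lower the tin.

```bash
python3 -m creep '[-0.2,-0.1,4,0.2,-0.2,0,0,0,4,0,0,0,0,0,2.5,0,0,0,0,0,1,0,0,0,0,0,0,0,0,0]'
python3 - <<'E'
from h import *
goto(np.array([.472,-.283,.0496-.008+.016]),-ez,ey)
E
```

```text
time: 24.58
tcp_pos: [0.4759, -0.2845, 0.0617]
tcp_rot: [-3.137, 0.005, -3.037]
wrist_force: [0.3, 0.7, -2.1]
gripper_width: 0.0514
gripper_force: 25.0
t 24.57 q [-0.58  0.41  2.08 -0.    0.65 -2.26] tcp [ 0.4759 -0.2845  0.0617] tgt [ 0.472  -0.283   0.0496] F [ 0.3  0.7 -2.1] w 0.0514 25.0
 rotvec [-0.26  0.29  0.04] | shift cm after turn [0.37 0.19 1.21] | before turn [0.37 0.2  1.21]
```

```bash
python3 -m creep '[0.3,0.2,0.5,-0.2,0.2,0,0,0,0.4,0,0,0,0,0,0.2,0,0,0,0,0,0.1,0,0,0,0,0,0,0,0,0]'
```

```text
time: 25.2
tcp_pos: [0.4722, -0.2826, 0.0495]
tcp_rot: [-3.141, 0.001, -3.037]
wrist_force: [-6.5, 3.3, 16.8]
gripper_width: 0.0514
gripper_force: 25.0
```

```bash
python3 -m creep '[0,0,-0.1,0,0,0,0,0,0,0,0,0]'; python3 -m creep '[0,0,0,0,0,0,0,0,0,0,0,0,0,0,0,0,0,0,0,0,0,0,0,0,0,0,-2,0,0,0,0,0,-5,0,0,0,0,0,-6,0,0,0,0,0,-6,0,0,0,0,6,0,0,0,0,0,6,0,0,0,0,0,6,0,0,0,0,0,0,0,0,0,0]' 0.85
python3 - <<'E'
from h import *
from workcell import optics
d=optics.snapshot("scene");cv2.imwrite("pics/s3.png",cv2.resize(d["frame"][150:330,150:430,::-1],None,fx=2.5,fy=2.5));P=pts(d)
d2=optics.snapshot("scene")
m=(abs(P[...,2]-.073)<.004)&(np.hypot(P[...,0]-.472,P[...,1]+.283)<.05);print(m.sum(),np.median(P[m],0),P[m].min(0),P[m].max(0))
E
```

```text
time: 25.45
tcp_pos: [0.4723, -0.2826, 0.0497]
tcp_rot: [-3.141, 0.001, -3.037]
wrist_force: [0.1, -0.1, -2.4]
gripper_width: 0.0513
gripper_force: 25.0
time: 26.95
tcp_pos: [0.4526, -0.1006, 0.2408]
tcp_rot: [-3.141, 0.002, -3.034]
wrist_force: [0.2, -0.8, 0.2]
gripper_width: 0.0774
gripper_force: 0.0
154 [ 0.4717476  -0.28363681  0.07365823] [ 0.44171663 -0.30972925  0.06908756] [ 0.49758924 -0.25974977  0.07693602]
```

View pics/s3.png

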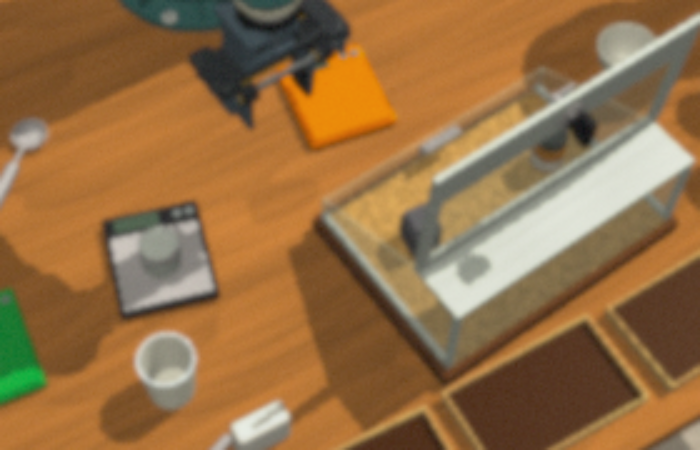

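The tin stands upright mid-pan at (160,250), its top at z 0.073 and centred on (0.472,-0.284). The lid is up and the gripper is clear of everything.

```bash
python3 -c "
from workcell import job
print(job.finish_job())"
```

```text
the job is handed in; nothing more can be done
None
```

The job is handed in: the latch was turned, the lid stands up leaning back, and the tin stands upright in the middle of the black scale's pan with the gripper clear; the jar, caddy and cup look unmoved in the last pictures (the bowl was not re-measured), and no verdict came back.

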